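# Snap the grease pen onto the tilted nipple and hold it pressed

## Task

Grease the printer's lift bearing: lift the orange grease pen out of its black stand, line it up squarely with the tilted brass nipple on the blue bearing block and press it on until its jaws snap over the nipple's head. Keep pressing it fully home against the spring of the nipple's valve, and finish like that, with the pen still gripped and pushed in: do not let go or ease off. Leave everything else on the bench where it is.

Things in the scene. Friction and masses are not known exactly. Their poses are not given: they have to be found in the camera images.
- pen_grip (a point): Grip point of the loose orange grease pen (round, 0.2 kg, 125 mm long): on its axis, 85 mm from the mouth, half-way up the plain handle, which is 26 mm in diameter from 37 to 119 mm from the mouth. z axis: along the pen from the mouth to its top end; x and y do not matter, the pen is round.
- pen_mouth (a point): Centre of the pen's open lower end, on its axis; axes as pen_grip. Four steel spring jaws (29 mm across outside, 33 mm when spread) surround it; their rounded hooks leave a 14 mm opening. Inside, 25 mm deep, is a flat face that meets the nipple's tip. The jaws snap in when the mouth is 17 to 20 mm below the nipple's tip along its axis; fully home it is 25 mm below.
- pen: The whole pen; origin and axes as pen_mouth. It starts upright in the stand, jaws down, hanging by its 42 mm flange (25 to 31 mm from the mouth) on the stand's top; lift it straight up by 35 mm or more to clear the stand.
- nipple_tip (a point): Centre of the flat tip (9 mm across) of the fixed brass nipple, on its axis. z axis: along the nipple, outward; it leans 25 degrees from vertical to the block's -x side. Down from the tip: cone to the 18 mm head at 8 to 12 mm, 12 mm neck from 15 to 27 mm, 21 mm collar to 35 mm, on the block. Spreading the jaws over the head takes a push of about 8 to 15 N along the axis.
- block: The blue bearing block on its aluminium base plate, fixed to the bench; plate 120 x 100 x 12 mm. Origin on the bench, 10 mm from the plate's centre towards -x; the nipple leaves its sloped top about 54 mm above the bench, its tip 85 mm above the bench and 27 mm to the -x side of the origin. -x points roughly towards the robot.
- stand: The black square pen stand, fixed, 84 x 84 x 45 mm, with a 35 mm round hole in the middle of its top, 35 mm deep. Origin under its centre on the bench.
- valve (a joint): How far the red valve pin is pushed into the nipple (m): 0 at rest, 0.006 when the pen is fully home (stop at 0.007). The pin is 6 mm across and stands 6 mm out of the tip. Its spring pushes back with about 2 N at first and 7 N when home; if the push is eased it lifts the snapped-on pen again by several mm.
- plate_print: a green printed sample plate with a small black step, 50 x 50 x 8 mm, lying flat; origin under its centre; leave it alone
- tape_roll: a roll of blue masking tape, 90 mm across, 25 mm high, lying flat; origin under its centre; leave it alone
- wash_bottle: a white bottle with a blue cap, 60 mm across, 150 mm tall; origin under its centre; leave it alone
- driver: a screwdriver with a yellow handle, lying; leave it alone
- scraper: a spatula, lying; leave it alone
- paste_jar: a clear jar with a black lid, 60 mm across, 60 mm tall; origin under its centre; leave it alone
- nozzle_tray: a blue open tray, 100 x 80 x 30 mm; origin under its centre; leave it alone
There are look-alikes about, which are no part of the job. Of the things like the block, leave any that is brown, purple or turquoise; of the rest the larger one is meant.

How it is judged:
By the outcome, as a careful person would: the job done as asked, in the order asked, and still so for the second after the job is handed in, while the arm keeps its last pose, push and grip.
It also fails if it takes over 40 s, if anything falls off the work surface, if the arm or the gripper's body presses on something with over 40 N, if the wrist force passes 120 N, or if a joint passes its speed limit or range.

## Robot

A 6-joint arm with a two-finger parallel gripper is mounted at the origin on the work surface. World frame = base frame: x ahead of the robot, y to its left, z up, the work surface at z = 0. Lengths are in m, angles in rad, forces in N, time in s.
With the tool pointing down it reaches from about 0.35 to 0.975 m from the base axis. Payload 4.9 kg.
Tool frame: the origin (TCP) lies between the finger pads; the fingertips stand 14 mm ahead of it and the grasp point (between the pads) lies 5 mm behind it; z points along the fingers, y is the direction in which the jaws open and shut (so a half turn about z gives the same grasp; the last joint's range is limited). The gripper opens to 85 mm and grips with 20 to 120 N. Pads are 22 mm wide; open, the fingers measure 114 mm over their backs; the gripper's body (76 mm by 85 mm) begins 54 mm behind the grasp point. The pads swing forward as they close: fully open they stand 13 mm farther back than shut.
Start: joints at [1.197, 0.053, 1.613, -0, 1.476, -0.119], TCP at [0.158, 0.605, 0.245] pointing down, gripper open.
Joint ranges: [-3.01, 3.01], [-1.01, 2.22], [0.06, 2.58], [-1.02, 4.17], [0.09, 2.62], [-3.14, 3.14]. Speed limits (rad/s): [2.57, 2.57, 3.14, 3.14, 3.14, 3.14].

## Interface

Orientations are given as a unit quaternion [w, x, y, z].
In Python, from bench import ctrl gives the robot as it stands.
- The arm moves only by the tool apply_moves, never from a script. Its arguments are lists of equal length, an entry for each row: "slide": the shift along the world's x, y, z in cm, a list of three; "rotation": the turn, a rotation vector about the world's x, y, z in rad, a list of three. In form: {"slide": [[tx, ty, tz], ...], "rotation": [[rx, ry, rz], ...]}. A call has 1 to 8 rows; each row is the pose to reach, as a shift and turn from the pose commanded when the call began; what a row does not reach only later rows make up. A row lasts 1/10 s, in which the tool goes at most 50 mm and 8.59 degrees, less where a joint would pass 70% of its speed; a pose out of reach is approached as far as the arm can. A call with a gripper value outside its range is refused whole. "gripper" is the opening, from -1 (shut) to 1 (fully open), set as the call begins (left out, the last holds). The fingers move at their own pace and stop on an object; "newtons" is the grip in N (left out, the last holds). Time passes only in rows, so rows that repeat a pose let the fingers close. It gives the time, the measured TCP pose, the force and the opening at its end, in the units of the state.
- ctrl.get_state(): the state, without advancing time (a new reading comes with each control period).
- ctrl.get_image(name): name is "scene" or "side" or "wrist"; returns the picture (420x560x3 uint8, red, green, blue); there is no depth.
- ctrl.get_calibration(name): a dict with "camera_matrix" (3x3 intrinsics, pixels), "extrinsics" (4x4, takes a point from world to camera coordinates). Camera axes: x right, y up, looking along -z (the intrinsics and any distortion apply to the point x, -y, -z); pixel columns grow to the right and rows downward; lengths in m; the calibration is good to about 2 mm. A picture is of the moment at which its call begins: read the wrist's pose just before it. get_calibration takes no time and is no camera call; for the wrist camera it gives the pose at the moment of the call.
- ctrl.job_done(): hands the job in, once; it reports no verdict.
The state is a dict: "t": time; "joint_pos": joint angles; "joint_vel": joint speeds; "effort": joint torques, N m; "eef_pos": TCP position; "tcp_rot": TCP orientation; "ft_force": force on the tool from outside, world axes, zero at the start; "moment": the same for the moment, N m; "finger_gap": opening from 0.0 (shut) to 1.0 (fully open).
Only numpy, scipy, OpenCV 4.12 (cv2) and the standard library are available. Lean on these libraries where they do the work, as an engineer would, in place of code of your own. Each camera call takes 0.05 s, during which the arm holds its last target.

## Working session

There is one attempt and no reset: what is moved stays moved. The work goes in short steps, Python scripts to look and compute and a tool call to move; the robot and the scene stay as the last step left them, time stands still between calls to the robot, and variables do not carry over. Pictures are saved under pics/ and viewed, and the job is handed in when it is done.

Besides the shell and the picture viewer there is one more tool, called after ">>>" by a JSON object that holds its "name" and its "arguments". apply_moves: Moves the arm, as the interface text tells. Its arguments: {"type":"object","properties":{"slide":{"type":"array","items":{"type":"array","items":{"type":"number"}}},"rotation":{"type":"array","items":{"type":"array","items":{"type":"number"}}},"gripper":{"type":"number"},"newtons":{"type":"number"}},"required":["slide","rotation"]}

```bash
mkdir -p pics; ls
python3 - <<'E'
from bench import ctrl
import cv2,json,numpy as np
s=ctrl.get_state(); print(s)
for n in ["scene","side","wrist"]:
    c=ctrl.get_calibration(n); print(n,c)
    im=ctrl.get_image(n); cv2.imwrite(f"pics/{n}0.png",im[:,:,::-1])
print(ctrl.get_state()['t'])
E
```

```text
pics
{'t': 0.0, 'joint_pos': array([ 1.19702588e+00,  5.34027312e-02,  1.61432590e+00, -3.50900611e-05,
        1.47599480e+00, -1.18991024e-01]), 'joint_vel': array([ 8.36373463e-05,  1.24520828e-03, -1.05293456e-03,  1.66614994e-03,
       -5.20104589e-04, -7.31869158e-05]), 'effort': array([ 1.46993556e-03, -3.93685162e+01, -3.70172954e+01, -7.29722296e-05,
        7.12074587e-03,  2.09913895e-05]), 'eef_pos': array([0.1572999 , 0.60425419, 0.24401549]), 'tcp_rot': array([-2.42907002e-04,  1.27043703e-01,  9.91896548e-01, -1.03747688e-03]), 'ft_force': array([-0.33514569,  0.54413677,  0.04226501]), 'moment': array([ 0.04018003, -0.00184925, -0.02094156]), 'finger_gap': 0.9997842666845006}
scene {'camera_matrix': array([[423.27631282,   0.        , 277.26129635],
       [  0.        , 423.27631282, 211.16329981],
       [  0.        ,   0.        ,   1.        ]]), 'extrinsics': array([[-0.16899763,  0.9855855 ,  0.00781218,  0.09787012],
       [-0.71806595, -0.12854794,  0.68400053,  0.31988272],
       [ 0.67514524,  0.10998481,  0.72943968, -1.39390824],
       [ 0.        ,  
[... 222 characters left out ...]
trinsics': array([[ 0.9832595 , -0.18200905, -0.00857134, -0.49055696],
       [ 0.10699595,  0.53866399,  0.83569909, -0.11712906],
       [-0.14748773, -0.82262617,  0.54912071, -1.12967364],
       [ 0.        ,  0.        ,  0.        ,  1.        ]])}
wrist {'camera_matrix': array([[316.17593106,   0.        , 279.80690058],
       [  0.        , 316.17593106, 203.6990741 ],
       [  0.        ,   0.        ,   1.        ]]), 'extrinsics': array([[ 0.25195123,  0.96773826, -0.00179628, -0.62354252],
       [-0.93078854,  0.2418225 , -0.27414334,  0.03550559],
       [-0.26486462,  0.07074271,  0.96168716, -0.37775545],
       [ 0.        ,  0.        ,  0.        ,  1.        ]])}
0.15
```

View pics/scene0.png

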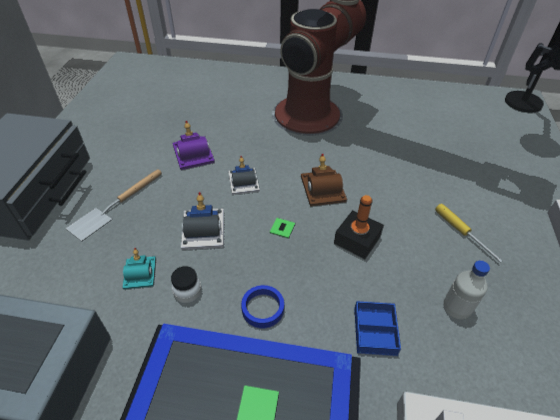

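View pics/side0.png

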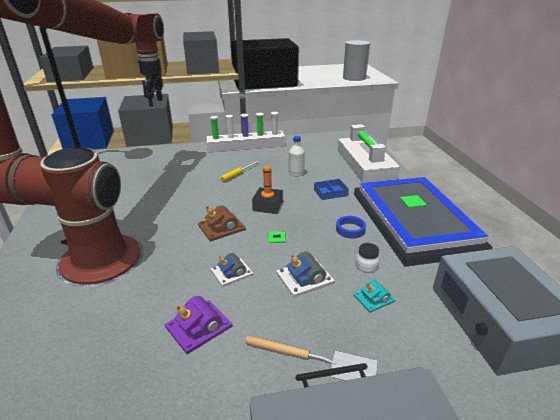

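View pics/wrist0.png

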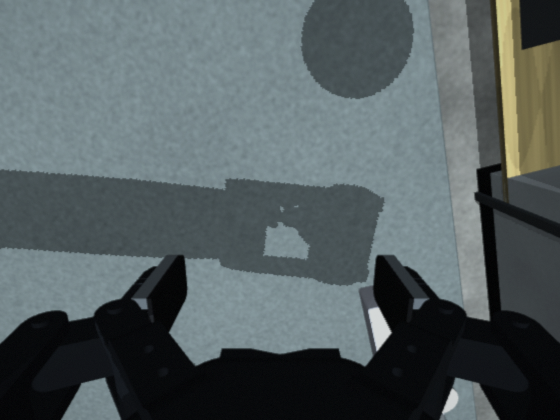

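Block look-alikes in the scene view are purple (192,148), brown (324,184), turquoise (138,270), and two blue with aluminium plates: small (243,178) and large (203,222). The colour rule excludes the first three, so the larger blue one at (203,222) fits; in the side view it is at (305,270). The pen is at scene (362,215), side (267,185). Next I'll confirm with crops.

Run:
```python
import cv2,numpy as np
a=cv2.imread("pics/scene0.png"); b=cv2.imread("pics/side0.png")
f=lambda im,x,y,w,h:cv2.resize(im[y:y+h,x:x+w],(400,300),interpolation=cv2.INTER_CUBIC)
g=np.vstack([np.hstack([f(a,163,180,80,60+12)[:300],f(b,265,235,80,60)]),np.hstack([f(a,325,188,80,60),f(b,227,160,80,60)])])
# first crop has 72 rows -> recrop to keep 5x
g[:300,:400]=f(a,163,187,80,60)
cv2.imwrite("pics/crop0.png",g)
```

```text
(no output)
```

View pics/crop0.png

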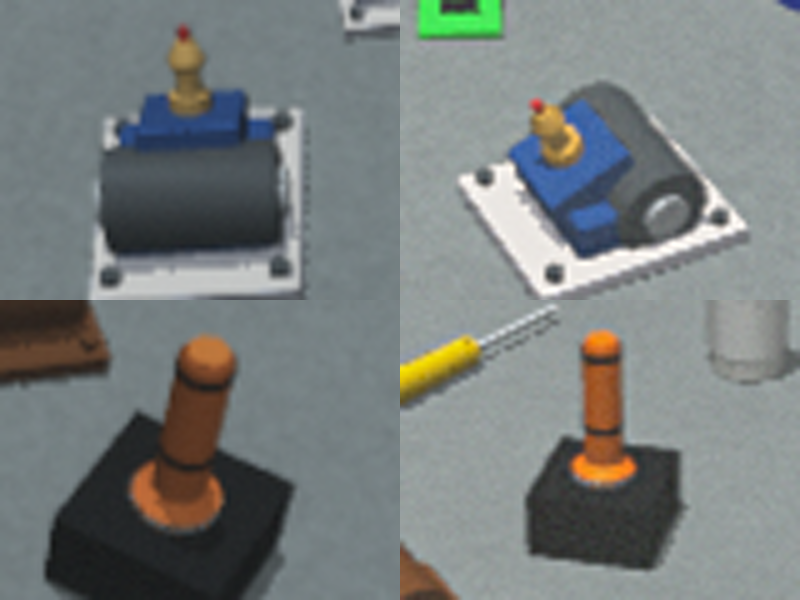

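The crops confirm it: the blue block with a black roller on a wide white plate (scene (203,222), side (305,270)), and the orange pen in its black stand. Next I'll fit both positions.

```bash
cat > h.py <<'E'
import numpy as np,cv2
from scipy.optimize import least_squares
from scipy.spatial.transform import Rotation as R
def proj(c,P):
    P=np.atleast_2d(P);E=c['extrinsics'];q=P@E[:3,:3].T+E[:3,3]
    K=c['camera_matrix'];return np.c_[K[0,0]*q[:,0]/-q[:,2]+K[0,2],K[1,1]*-q[:,1]/-q[:,2]+K[1,2]]
def blk(p,L):
    L=np.atleast_2d(L)/1000;c,s=np.cos(p[2]),np.sin(p[2])
    return L@np.array([[c,-s,0],[s,c,0],[0,0,1]]).T+[p[0],p[1],0]
s25,c25=np.sin(np.radians(25)),np.cos(np.radians(25))
def nip(d): return [-27-s25*d,0,85+c25*d]
E
python3 - <<'E'
from h import *
from bench import ctrl
S,D=ctrl.get_calibration("scene"),ctrl.get_calibration("side")
def tri(a,b):
    return least_squares(lambda P:np.r_[(proj(S,P)[0]-a),(proj(D,P)[0]-b)],[.6,.1,.05])
for n,a,b in [("flange",(360.6,227.4),(267.8,193.4)),("pentop",(366.6,198.5),(267.4,168)),("pin",(199.6,193.4),(292.6,256)),]:
    r=tri(a,b);print(n,r.x.round(4),r.fun.round(1))
sc=lambda x,y:(163+x/5,187+y/5)
sd=lambda x,y:(265+(x-400)/5,235+y/5)
for hx,hy in [(60,50),(50,60)]:
    cor=lambda i,j:[10+i*hx,j*hy,12]
    obs=[(S,nip(6),sc(183,32)),(D,nip(6),sd(538,105)),(S,cor(-1,-1),sc(105,118)),(S,cor(-1,1),sc(303,108)),(D,cor(-1,1),sd(460,182)),(D,cor(-1,-1),sd(540,292)),(D,cor(1,-1),sd(748,232))]
    f=lambda p:np.concatenate([proj(c,blk(p,L))[0]-o for c,L,o in obs])
    r=least_squares(f,[.7,-.2,0.]);print(hx,r.x.round(4),r.fun.round(1),blk(r.x,nip(0)))
E
```

```text
flange [0.511  0.1862 0.0476] [-0.1  0.2 -0.2 -0.2]
pentop [0.5107 0.1847 0.1427] [-0.2  0.3 -0.3 -0.4]
pin [ 0.5077 -0.2013  0.0885] [-0.2  0.3 -0.3 -0.2]
60 [ 0.5362 -0.1956  0.2225] [-0.6 -0.5 -0.3 -0.6 -0.3 -0.6 -0.4  0.1 -0.2 -1.8 -0.1  0.7  0.6 -0.7] [[ 0.50987958 -0.20153166  0.085     ]]
50 [ 0.5314 -0.1948  0.2461] [ 0.  -1.8 -2.2 -0.4 -4.2  1.5  3.8  1.1 -0.5 -4.7  4.1  2.3 -2.5  2.3] [[ 0.50518527 -0.2013503   0.085     ]]
```

Run:
```python
from h import *
from bench import ctrl
S,D=ctrl.get_calibration("scene"),ctrl.get_calibration("side")
r=least_squares(lambda P:np.r_[(proj(S,P)[0]-(322,156)),(proj(D,P)[0]-(213,208))],[.6,.1,.05]);print(r.x,r.fun)
```

```text
[0.323348   0.07104352 0.08904481] [-1.00760986  1.63300024 -1.45190985 -1.64996424]
```

>>> {"name": "apply_moves", "arguments": {"slide": [[35.3,-42,1],[35.3,-42,1],[35.3,-42,1],[35.3,-42,1],[35.3,-42,1],[35.3,-42,1],[35.3,-42,1],[35.3,-42,1]], "rotation": [[0,0,-0.12],[0,0,-0.24],[0,0,-0.36],[0,0,-0.48],[0,0,-0.6],[0,0,-0.72],[0,0,-0.85],[0,0,-0.85]]}}

```text
t: 0.95
eef_pos: [0.4156, 0.2968, 0.2525]
tcp_rot: [0.0, 0.526, 0.851, 0.0]
ft_force: [0.9, 0.7, 1.1]
finger_gap: 1.002
```

>>> {"name": "apply_moves", "arguments": {"slide": [[4.5,-5.3,0],[9.3,-10.8,0],[9.3,-10.8,0],[9.3,-10.8,0]], "rotation": [[0,0,0],[0,0,0],[0,0,0],[0,0,0]]}}

```text
t: 1.35
eef_pos: [0.5101, 0.1869, 0.2522]
tcp_rot: [0.0, 0.527, 0.85, -0.001]
ft_force: [-0.4, 0.4, 0.3]
finger_gap: 0.996
```

Run:
```python
from h import *
from bench import ctrl
s=ctrl.get_state();c=ctrl.get_calibration("wrist")
cv2.imwrite("pics/w1.png",ctrl.get_image("wrist")[:,:,::-1])
print(s['t'],s['eef_pos'],s['tcp_rot'],s['joint_pos'])
np.save("w1.npy",c['extrinsics'])
for z in (.145,.051,.045): print(z,proj(c,[[.511,.186,z]]))
print(R.from_quat(np.r_[s['tcp_rot'][1:],s['tcp_rot'][0]]).as_matrix().round(3))
print("cam pos",-c['extrinsics'][:3,:3].T@c['extrinsics'][:3,3])
```

```text
1.35 [0.51011826 0.18692808 0.25215801] [ 3.63188904e-04  5.27332614e-01  8.49658663e-01 -5.82503071e-04] [ 2.14903732e-01 -1.46991706e-01  1.79447454e+00 -1.34584827e-03
  1.49439990e+00 -2.44873120e-01]
0.145 [[280.61807334 207.70733009]]
0.051 [[280.48703655 182.2046669 ]]
0.045 [[280.48102851 181.03536911]]
[[-0.444  0.896  0.   ]
 [ 0.896  0.444 -0.001]
 [-0.001 -0.001 -1.   ]]
cam pos [0.47931673 0.24905393 0.37977126]
```

View pics/w1.png

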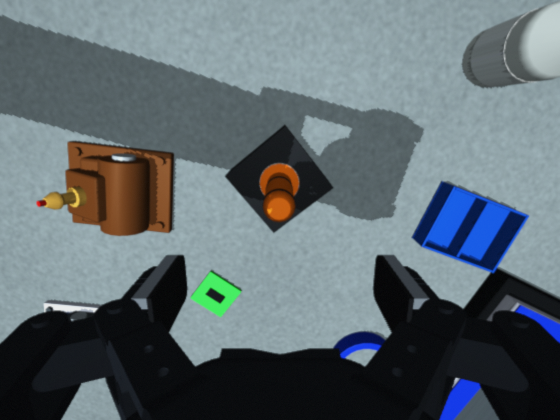

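The wrist view shows the pen's dome at (279,207) and its flange at (280,181), as predicted to about 1 px. I'll descend and grip.

>>> {"name": "apply_moves", "arguments": {"slide": [[0.1,-0.1,-4],[0.1,-0.1,-8],[0.1,-0.1,-11.5],[0.1,-0.1,-13.5],[0.1,-0.1,-15.2],[0.1,-0.1,-15.2],[0.1,-0.1,-15.2]], "rotation": [[0,0,0],[0,0,0],[0,0,0],[0,0,0],[0,0,0],[0,0,0],[0,0,0]]}}

```text
t: 2.1
eef_pos: [0.5082, 0.1905, 0.1007]
tcp_rot: [-0.0, 0.524, 0.852, -0.0]
ft_force: [0.2, -0.2, 0.4]
finger_gap: 0.999
```

>>> {"name": "apply_moves", "arguments": {"slide": [[0,0,0],[0,0,0],[0,0,0],[0,0,0],[0,0,0],[0,0,0],[0,0,0],[0,0,0]], "rotation": [[0,0,0],[0,0,0],[0,0,0],[0,0,0],[0,0,0],[0,0,0],[0,0,0],[0,0,0]], "gripper": -1, "newtons": 80}}

```text
t: 2.9
eef_pos: [0.5091, 0.1897, 0.1013]
tcp_rot: [0.0, 0.525, 0.851, 0.0]
ft_force: [-2.4, -1.2, 5.3]
finger_gap: 0.285
```

Run:
```python
from h import *
from bench import ctrl
s=ctrl.get_state();print({k:np.round(v,4) for k,v in s.items()})
c=ctrl.get_calibration("wrist")
cv2.imwrite("pics/w2.png",ctrl.get_image("wrist")[:,:,::-1])
```

```text
{'t': np.float64(2.9), 'joint_pos': array([ 2.1960e-01, -6.6000e-03,  1.9247e+00, -1.0000e-04,  1.2230e+00,
       -2.4630e-01]), 'joint_vel': array([ 0.0011, -0.0003, -0.0008, -0.0013, -0.0015,  0.0001]), 'effort': array([-6.00000e-02, -3.05427e+01, -3.18184e+01,  5.95000e-02,
       -6.19600e-01, -9.60000e-03]), 'eef_pos': array([0.5091, 0.1897, 0.1013]), 'tcp_rot': array([2.000e-04, 5.247e-01, 8.513e-01, 1.000e-04]), 'ft_force': array([-2.4452, -1.1798,  5.3053]), 'moment': array([-0.1452,  0.3576, -0.0091]), 'finger_gap': np.float64(0.2853)}
```

View pics/w2.png

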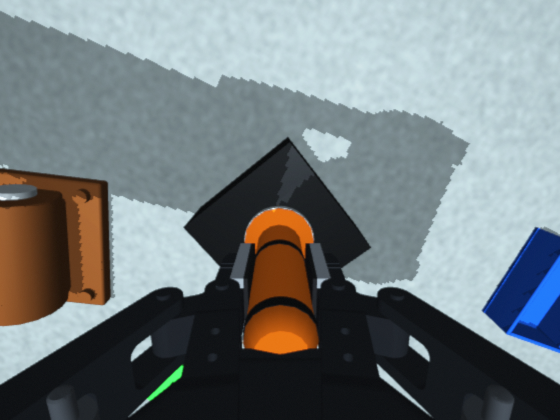

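>>> {"name": "apply_moves", "arguments": {"slide": [[0,0,1.5],[0,0,4],[0,0,7],[0,0,10],[0,0,12],[0,0,12]], "rotation": [[0,0,0],[0,0,0],[0,0,0],[0,0,0],[0,0,0],[0,0,0]], "newtons": 100}}

```text
t: 3.55
eef_pos: [0.5107, 0.1901, 0.2247]
tcp_rot: [0.003, 0.525, 0.851, 0.003]
ft_force: [0.6, 0.1, -2.0]
finger_gap: 0.286
```

Run:
```python
from h import *
from bench import ctrl
s=ctrl.get_state();print({k:np.round(v,4) for k,v in s.items() if k in('t','eef_pos','tcp_rot','ft_force','finger_gap','joint_pos')})
f=lambda im,x,y:cv2.resize(im[y:y+100,x:x+80],(400,500),interpolation=cv2.INTER_CUBIC)
a=ctrl.get_image("scene")[:,:,::-1];b=ctrl.get_image("side")[:,:,::-1]
cv2.imwrite("pics/s3.png",a);cv2.imwrite("pics/d3.png",b)
S,D=ctrl.get_calibration("scene"),ctrl.get_calibration("side")
p=s['eef_pos'];ps=proj(S,p)[0].astype(int);pd=proj(D,p)[0].astype(int);print(ps-[40,40],pd-[40,40])
cv2.imwrite("pics/c3.png",np.hstack([f(a,*(ps-[40,40])),f(b,*(pd-[40,40]))]))
```

```text
{'t': np.float64(3.55), 'joint_pos': array([ 2.1970e-01, -1.3030e-01,  1.8255e+00,  1.0000e-04,  1.4393e+00,
       -2.4630e-01]), 'eef_pos': array([0.5107, 0.1901, 0.2247]), 'tcp_rot': array([0.0025, 0.5247, 0.8513, 0.0025]), 'ft_force': array([ 0.5896,  0.1082, -1.958 ]), 'finger_gap': np.float64(0.2864)}
[335 130] [226 102]
```

View pics/c3.png

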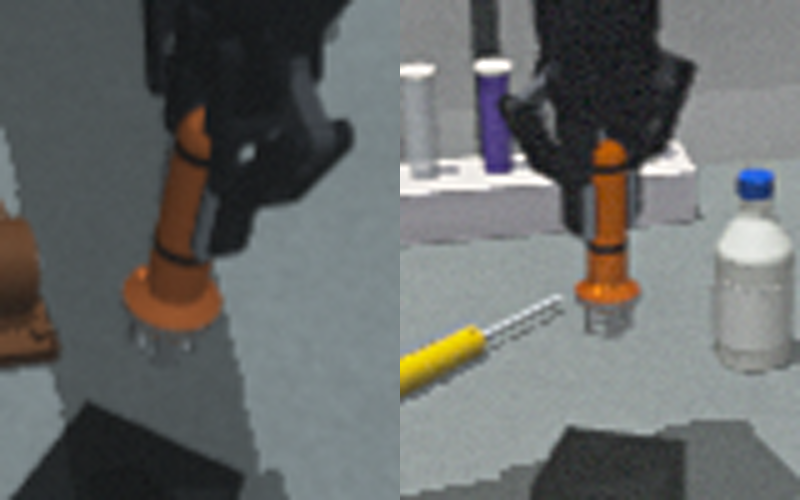

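```bash
cat >> h.py <<'E'
BP=np.array([.5362,-.1956,.2225])
def goal(s,d,tip=None,off=(-.0044,0),mouth=.081,dpsi=0.,yaw=BP[2]):
    """TCP shift (cm)/rotvec to get mouth d m above tip, aligned. dpsi: yaw first, then minimal tilt."""
    if tip is None: tip=blk(BP,nip(0))[0]
    Rc=R.from_quat(np.r_[s['tcp_rot'][1:],s['tcp_rot'][0]])
    n=np.array([-s25*np.cos(yaw),-s25*np.sin(yaw),c25])
    R1=R.from_rotvec([0,0,dpsi])*Rc
    u=-R1.as_matrix()[:,2]; ax=np.cross(u,n);ang=np.arctan2(np.linalg.norm(ax),u@n)
    Rr=R.from_rotvec(ax/np.linalg.norm(ax)*ang)
    Rt=Rr*R1
    tcp=tip+(d+mouth)*n-Rt.apply([off[0],off[1],0])
    return (tcp-s['eef_pos'])*100,(Rt*Rc.inv()).as_rotvec(),Rt,tcp,n
E
python3 - <<'E'
from h import *
from bench import ctrl
s=ctrl.get_state()
sl,rv,Rt,tcp,n=goal(s,.06,dpsi=-.72);print(sl.round(2),rv.round(3),tcp,Rt.as_matrix().round(2),n)
E
```

```text
[ -5.59 -40.01  -0.64] [ 0.245 -0.373 -0.708] [ 0.45266677 -0.21049048  0.2136424 ] [[ 0.21  0.89  0.41]
 [ 0.96 -0.27  0.09]
 [ 0.19  0.38 -0.91]] [-0.41220023 -0.09325861  0.90630779]
```

>>> {"name": "apply_moves", "arguments": {"slide": [[-0.6,-4,1],[-1.3,-9,2],[-2,-14,2],[-2.7,-19,2],[-3.4,-24,2],[-4.1,-29,1.5],[-4.8,-34,1],[-5.2,-37,0]], "rotation": [[0,0,-0.1],[0,0,-0.22],[0.04,-0.06,-0.34],[0.08,-0.12,-0.44],[0.12,-0.18,-0.53],[0.16,-0.24,-0.6],[0.2,-0.31,-0.66],[0.245,-0.373,-0.708]]}}

```text
t: 4.45
eef_pos: [0.4554, -0.1827, 0.219]
tcp_rot: [0.092, 0.773, 0.596, 0.197]
ft_force: [0.1, -0.0, -3.3]
finger_gap: 0.278
```

Run:
```python
from h import *
from bench import ctrl
s=ctrl.get_state();print(s['joint_pos'],s['eef_pos'])
sl,rv,Rt,tcp,n=goal(s,.06);print(sl.round(2),rv.round(3))
```

```text
[-0.72523968 -0.49382941  2.16121172  0.37328474  1.22846745 -0.54969614] [ 0.45542186 -0.18265033  0.21900436]
[-0.27 -2.78 -0.54] [0.001 0.003 0.001]
```

>>> {"name": "apply_moves", "arguments": {"slide": [[-0.3,-2,-0.5],[-0.3,-2.7,-0.5],[-0.3,-2.7,-0.5],[-0.3,-2.7,-0.5]], "rotation": [[0,0,0],[0,0,0],[0,0,0],[0,0,0]]}}

```text
t: 4.85
eef_pos: [0.454, -0.2064, 0.2151]
tcp_rot: [0.091, 0.772, 0.598, 0.196]
ft_force: [0.5, 0.7, -2.6]
finger_gap: 0.283
```

```bash
cat > shot.py <<'E'
import sys
from h import *
from bench import ctrl
k=sys.argv[1]
s=ctrl.get_state();print({q:np.round(v,4) for q,v in s.items() if q in('t','eef_pos','tcp_rot','ft_force','finger_gap')})
sl,rv,Rt,tcp,n=goal(s,float(sys.argv[2]));print("to go",sl.round(2),rv.round(3),"n",n.round(3))
S,D=ctrl.get_calibration("scene"),ctrl.get_calibration("side")
a=ctrl.get_image("scene")[:,:,::-1];b=ctrl.get_image("side")[:,:,::-1]
cv2.imwrite(f"pics/s{k}.png",a);cv2.imwrite(f"pics/d{k}.png",b)
tip=blk(BP,nip(0))[0]
f=lambda im,x,y:cv2.resize(im[y:y+100,x:x+80],(400,500),interpolation=cv2.INTER_CUBIC)
o=[(proj(c,tip)[0]-[45,60]).astype(int) for c in(S,D)];print(o)
cv2.imwrite(f"pics/c{k}.png",np.hstack([f(a,*o[0]),f(b,*o[1])]))
if len(sys.argv)>3:
    w=ctrl.get_calibration("wrist");np.save(f"w{k}.npy",w['extrinsics'])
    cv2.imwrite(f"pics/w{k}.png",ctrl.get_image("wrist")[:,:,::-1])
    print("wrist tip,pin",proj(w,[tip,tip+.006*n]).round(1).tolist())
E
python3 shot.py 4 .06 w
```

```text
{'t': np.float64(4.85), 'eef_pos': array([ 0.454 , -0.2064,  0.2151]), 'tcp_rot': array([0.0909, 0.7719, 0.5978, 0.1964]), 'ft_force': array([ 0.5371,  0.731 , -2.5551]), 'finger_gap': np.float64(0.2832)}
to go [-0.14 -0.41 -0.14] [-0.001 -0.    -0.001] n [-0.412 -0.093  0.906]
[array([154, 135]), array([248, 196])]
wrist tip,pin [[278.8, 205.2], [278.8, 207.2]]
```

View pics/c4.png

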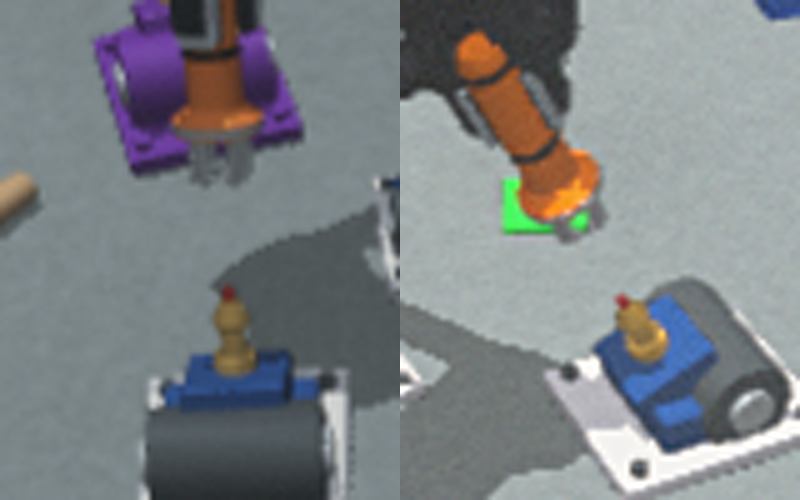

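View pics/w4.png

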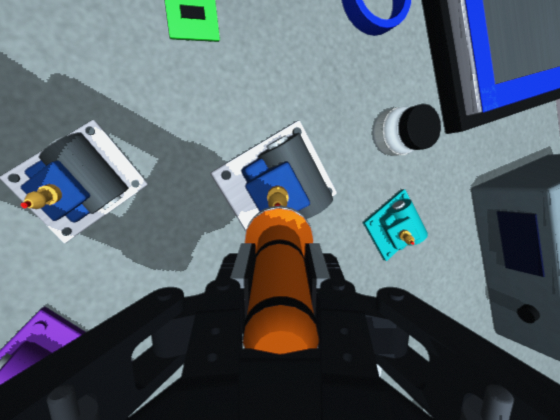

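Scene crop: the jaws at about (198,169) hang above the pin at about (200,193). The nipple is partly hidden behind the flange in the wrist view at (278,200), so I'll shift sideways to see it clearly and refine its pose.

>>> {"name": "apply_moves", "arguments": {"slide": [[0,-2,0],[0,-4,0],[0,-4,0],[0,-4,0],[0,-4,0]], "rotation": [[0,0,0],[0,0,0],[0,0,0],[0,0,0],[0,0,0]]}}

```text
t: 5.5
eef_pos: [0.454, -0.2464, 0.2156]
tcp_rot: [0.091, 0.772, 0.598, 0.196]
ft_force: [-0.3, -0.7, -2.4]
finger_gap: 0.279
```

```bash
python3 shot.py 5 .06 w; python3 -c "
import cv2
a=cv2.imread('pics/w5.png');cv2.imwrite('pics/w5c.png',cv2.resize(a[60:210,190:390],(800,600),interpolation=cv2.INTER_CUBIC))"
```

```text
{'t': np.float64(5.5), 'eef_pos': array([ 0.454 , -0.2464,  0.2156]), 'tcp_rot': array([0.0915, 0.7717, 0.5979, 0.1964]), 'ft_force': array([-0.3313, -0.6659, -2.3988]), 'finger_gap': np.float64(0.2791)}
to go [-0.13  3.59 -0.19] [-0.  0. -0.] n [-0.412 -0.093  0.906]
[array([154, 135]), array([248, 196])]
wrist tip,pin [[266.6, 161.0], [266.4, 162.0]]
```

View pics/w5c.png

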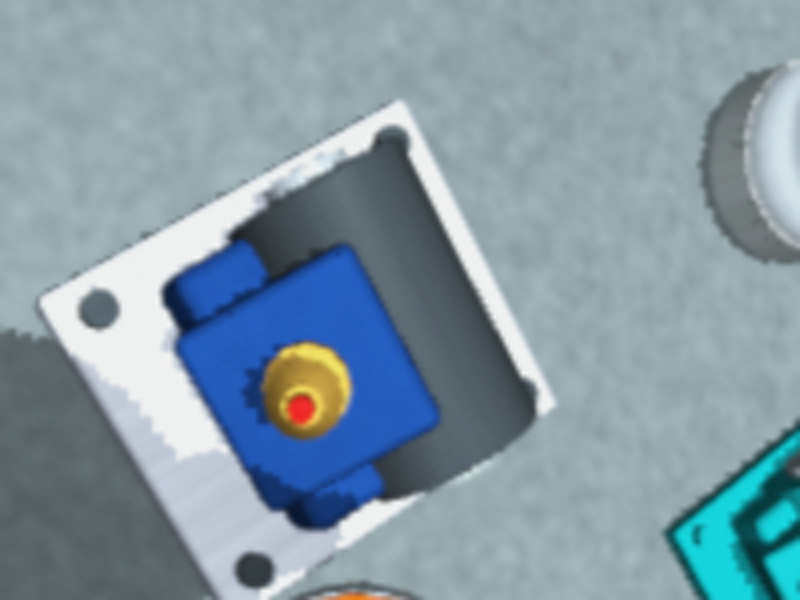

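Run:
```python
from h import *
from bench import ctrl
S,D=ctrl.get_calibration("scene"),ctrl.get_calibration("side")
W=ctrl.get_calibration("wrist");W['extrinsics']=np.load("w5.npy")
cor=lambda i,j:[10+i*60,j*50,12]
for i in(-1,1):
  for j in(-1,1): print(i,j,((proj(W,blk(BP,cor(i,j)))[0]-[190,60])*4+1.5).round())
sc=lambda x,y:(163+x/5-.4,187+y/5-.4)
sd=lambda x,y:(265+(x-400)/5-.4,235+y/5-.4)
wc=lambda x,y:(190+x/4-.4,60+y/4-.4)
wob=[(W,nip(6),wc(301,408)),(W,cor(-1,1),wc(40,302)),(W,cor(1,1),wc(403,100)),(W,cor(1,-1),wc(553,402))]
oob=[(S,nip(6),sc(183,32)),(D,nip(6),sd(538,105)),(S,cor(-1,-1),sc(105,118)),(S,cor(-1,1),sc(303,108)),(D,cor(-1,1),sd(460,182)),(D,cor(-1,-1),sd(540,292)),(D,cor(1,-1),sd(748,232))]
for name,obs in[("wrist",wob),("wrist, no pin",wob[1:]),("ext",oob)]:
    f=lambda p:np.concatenate([proj(c,blk(p,L))[0]-o for c,L,o in obs])
    r=least_squares(f,BP);print(name,r.x.round(4),r.fun.round(1),blk(r.x,nip(0)).round(4), proj(W,blk(r.x,nip(6)))-wc(301,408))
```

```text
-1 -1 [235. 624.]
-1 1 [ 46. 292.]
1 -1 [567. 415.]
1 1 [419. 101.]
wrist [ 0.5342 -0.1948  0.255 ] [-0.3  1.1 -1.2 -0.7  0.2 -1.4  2.1  0.7] [[ 0.5081 -0.2016  0.085 ]] [[-0.34872454  1.11541818]]
wrist, no pin [ 0.5339 -0.1953  0.2572] [-1.4  0.1 -0.  -0.9  2.   1. ] [[ 0.5078 -0.2022  0.085 ]] [[-0.46466139  1.8479367 ]]
ext [ 0.5352 -0.1955  0.2307] [-0.2 -0.3 -0.3 -0.1  0.1 -0.4 -0.1  0.1 -0.3 -1.3  0.2  1.2  0.7 -0.5] [[ 0.509  -0.2017  0.085 ]] [[0.59205864 0.80462033]]
```

Run:
```python
from h import *
from bench import ctrl
S,D=ctrl.get_calibration("scene"),ctrl.get_calibration("side")
W=ctrl.get_calibration("wrist");W['extrinsics']=np.load("w5.npy")
cor=lambda i,j:[10+i*60,j*50,12]
sc=lambda x,y:(163+x/5-.4,187+y/5-.4)
sd=lambda x,y:(265+(x-400)/5-.4,235+y/5-.4)
wc=lambda x,y:(190+x/4-.4,60+y/4-.4)
obs=[(2,nip(6),wc(301,408)),(2,cor(-1,1),wc(40,302)),(2,cor(1,1),wc(403,100)),(2,cor(1,-1),wc(553,402)),
(0,nip(6),sc(183,32)),(1,nip(6),sd(538,105)),(0,cor(-1,-1),sc(105,118)),(0,cor(-1,1),sc(303,108)),(1,cor(-1,1),sd(460,182)),(1,cor(-1,-1),sd(540,292)),(1,cor(1,-1),sd(748,232))]
C=[S,D,W]
def f(p):
    o=[]
    for k,L,u in obs:
        o.append((proj(C[k],blk(p,L)+p[3+3*k:6+3*k])[0]-u)/.5)
    return np.r_[np.concatenate(o),p[3:]/.002]
r=least_squares(f,np.r_[BP,np.zeros(9)]);print(r.x.round(4),(r.fun[:22]*.5).round(1),blk(r.x,nip(0)))
cov=np.linalg.inv(r.jac.T@r.jac);print(np.sqrt(np.diag(cov))[:3])
np.save("bp.npy",r.x)
# pen prediction in wrist
s=ctrl.get_state();Rc=R.from_quat(np.r_[s['tcp_rot'][1:],s['tcp_rot'][0]])
t=np.linspace(0,2*np.pi,60)
im=cv2.imread("pics/w5.png")
big=cv2.resize(im[180:380,190:390],(600,600),interpolation=cv2.INTER_CUBIC)
for h,rr in((31,.021),(25,.021),(37,.013),(119,.013)):
    P=np.c_[-.0044+rr*np.cos(t),rr*np.sin(t),0*t+.081-h/1000]
    q=proj(W,s['eef_pos']+Rc.apply(P)); print(h,q.min(0).round(1),q.max(0).round(1))
    cv2.polylines(big,[((q-[190,180])*3+1).astype(int)],True,(255,255,0),1)
cv2.imwrite("pics/w5p.png",big)
```

```text
[ 5.356e-01 -1.944e-01  2.532e-01 -0.000e+00  1.000e-04 -0.000e+00
 -6.000e-04  1.000e-04 -1.300e-03  6.000e-04 -2.000e-04 -5.500e-03] [-0.5  0.6 -0.1 -0.7 -0.1 -0.4  1.1  0.5  0.  -0.1 -0.4  0.1  0.   0.2
 -0.1 -0.  -0.6 -0.8  0.6  1.4  0.5 -0.9] [[ 0.50945226 -0.2011321   0.085     ]]
[0.00131943 0.00134343 0.00375712]
31 [245.4 206.7] [314.8 271.3]
25 [246.4 203.8] [313.8 266.8]
37 [257.9 223. ] [302.3 264. ]
119 [241.6 306.9] [318.7 372. ]
```

View pics/w5p.png

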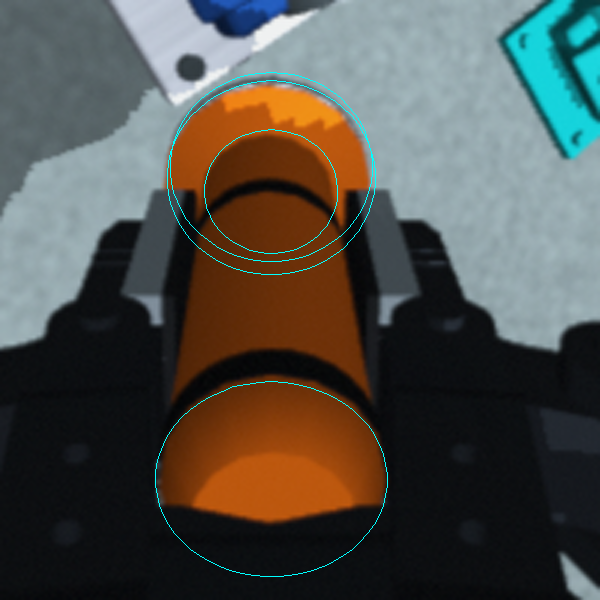

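```bash
cat >> h.py <<'E'
BP=np.array([.5354,-.1948,.245])
_g=goal
def goal(s,d,tip=None,off=(-.004,-.0002),mouth=.081,dpsi=0.,yaw=.245): return _g(s,d,tip if tip is not None else blk(BP,nip(0))[0],off,mouth,dpsi,yaw)
E
python3 - <<'E'
from h import *
from bench import ctrl
s=ctrl.get_state();print(blk(BP,nip(0)))
for d in(.06,.02):
    sl,rv,Rt,tcp,n=goal(s,d);print(sl.round(2),rv.round(4),n)
E
```

```text
[[ 0.50920629 -0.20134902  0.085     ]]
[-0.15  3.46 -0.19] [0.0084 0.0026 0.0041] [-0.40999775 -0.10250873  0.90630779]
[ 1.49  3.87 -3.82] [0.0084 0.0026 0.0041] [-0.40999775 -0.10250873  0.90630779]
```

>>> {"name": "apply_moves", "arguments": {"slide": [[-0.1,1.8,-0.1],[-0.1,3.5,-0.2],[-0.1,3.5,-0.2],[0.4,3.6,-1.4],[1.0,3.7,-2.6],[1.5,3.9,-3.8],[1.5,3.9,-3.8],[1.5,3.9,-3.8]], "rotation": [[0,0,0],[0.008,0.003,0.004],[0.008,0.003,0.004],[0.008,0.003,0.004],[0.008,0.003,0.004],[0.008,0.003,0.004],[0.008,0.003,0.004],[0.008,0.003,0.004]]}}

```text
t: 6.45
eef_pos: [0.4687, -0.2081, 0.1764]
tcp_rot: [0.086, 0.772, 0.598, 0.198]
ft_force: [0.6, -0.2, -2.8]
finger_gap: 0.281
```

```bash
python3 shot.py 6 .02 w
```

```text
{'t': np.float64(6.45), 'eef_pos': array([ 0.4687, -0.2081,  0.1764]), 'tcp_rot': array([0.0863, 0.7717, 0.5983, 0.1975]), 'ft_force': array([ 0.6387, -0.2013, -2.8307]), 'finger_gap': np.float64(0.281)}
to go [0.01 0.01 0.1 ] [-0.001 -0.002 -0.   ] n [-0.41  -0.103  0.906]
[array([154, 135]), array([247, 196])]
wrist tip,pin [[279.0, 212.4], [279.0, 214.9]]
```

View pics/c6.png

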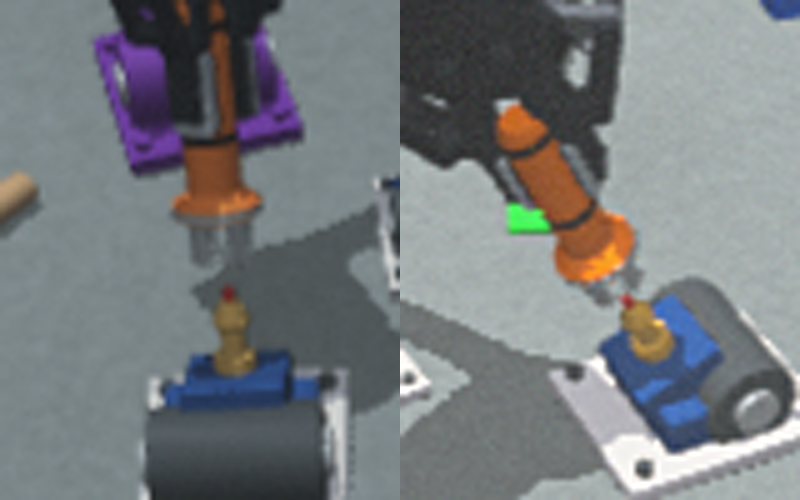

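```bash
cat > ov.py <<'E'
import sys
from h import *
from bench import ctrl
k=sys.argv[1];off=[float(sys.argv[2]),float(sys.argv[3])] if len(sys.argv)>2 else [-.004,-.0002]
s=ctrl.get_state();Rc=R.from_quat(np.r_[s['tcp_rot'][1:],s['tcp_rot'][0]])
t=np.linspace(0,2*np.pi,40);ims=[]
for nm,f in(("scene","s"),("side","d")):
    c=ctrl.get_calibration(nm);im=cv2.imread(f"pics/{f}{k}.png")
    o=(proj(c,blk(BP,nip(15)))[0]-[25,37]).astype(int);z=8
    b=cv2.resize(im[o[1]:o[1]+75,o[0]:o[0]+50],None,fx=z,fy=z,interpolation=cv2.INTER_CUBIC)
    def dr(P,col,cl=True): 
        q=(proj(c,P)-o+.5)*z
        cv2.polylines(b,[q.astype(int)],cl,col,1,cv2.LINE_AA)
    for h,r in((31,21),(25,21),(0,14.5),(37,13)):
        dr(s['eef_pos']+Rc.apply(np.c_[off[0]+r*np.cos(t)/1e3,off[1]+r*np.sin(t)/1e3,0*t+.081-h/1000]),(255,255,0))
    dr(s['eef_pos']+Rc.apply([[*off,0],[*off,.081]]),(255,255,255),False)
    for h,r in((0,4.5),(-8,9),(-12,9),(-27,10.5),(-35,10.5),(6,3)):
        cc=np.c_[0*t+h*-s25-27+r*c25*np.cos(t),r*np.sin(t),85+h*c25+r*s25*np.cos(t)]
        dr(blk(BP,cc),(0,255,0))
    dr(blk(BP,np.array([nip(6),nip(-35)])),(255,0,255),False)
    ims.append(b)
cv2.imwrite(f"pics/o{k}.png",np.hstack(ims))
E
python3 ov.py 6
```

```text
(no output)
```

View pics/o6.png

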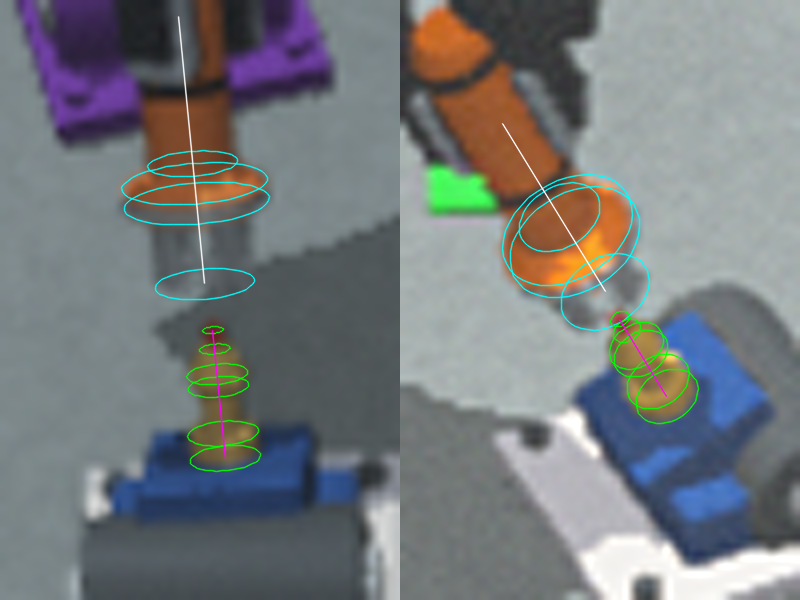

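Run:
```python
from h import *
from bench import ctrl
s=ctrl.get_state();print(s['t'],s['eef_pos'],s['tcp_rot'])
sl,rv,Rt,tcp,n=goal(s,.02);print(sl.round(3),rv.round(4))
Rc=R.from_quat(np.r_[s['tcp_rot'][1:],s['tcp_rot'][0]])
tip=blk(BP,nip(0))[0]
m=s['eef_pos']+Rc.apply([-.004,-.0002,.081]); d=m-tip; print("mouth-tip along",d@n,"lateral",d-(d@n)*n, -Rc.apply([0,0,1]),n)
yb=np.array([-np.sin(.245),np.cos(.245),0]);print(d@yb,"y_b")
```

```text
6.6 [ 0.46908198 -0.20875408  0.17817702] [0.08784702 0.77153434 0.59824514 0.19778882]
[-0.029  0.083 -0.076] [0.0013 0.0003 0.0006]
mouth-tip along 0.020662135467077684 lateral [ 0.00058068 -0.00087582  0.00016363] [-0.41030983 -0.10109841  0.90632497] [-0.40999775 -0.10250873  0.90630779]
-0.0009905151900665406 y_b
```

>>> {"name": "apply_moves", "arguments": {"slide": [[0,0.1,0],[0.3,0.2,-0.6],[0.6,0.25,-1.3],[0.8,0.3,-1.7],[0.8,0.3,-1.7],[0.8,0.3,-1.7],[0.8,0.3,-1.7]], "rotation": [[0,0,0],[0,0,0],[0,0,0],[0,0,0],[0,0,0],[0,0,0],[0,0,0]]}}

```text
t: 7.3
eef_pos: [0.4769, -0.2054, 0.1608]
tcp_rot: [0.087, 0.772, 0.598, 0.198]
ft_force: [-0.7, -0.4, -2.1]
finger_gap: 0.276
```

```bash
python3 shot.py 7 .0 ; python3 ov.py 7
```

```text
{'t': np.float64(7.3), 'eef_pos': array([ 0.4769, -0.2054,  0.1608]), 'tcp_rot': array([0.0875, 0.7715, 0.5983, 0.1977]), 'ft_force': array([-0.6742, -0.3691, -2.1399]), 'finger_gap': np.float64(0.2764)}
to go [ 0.   -0.04 -0.15] [ 0.001 -0.     0.   ] n [-0.41  -0.103  0.906]
[array([154, 135]), array([247, 196])]
```

View pics/o7.png

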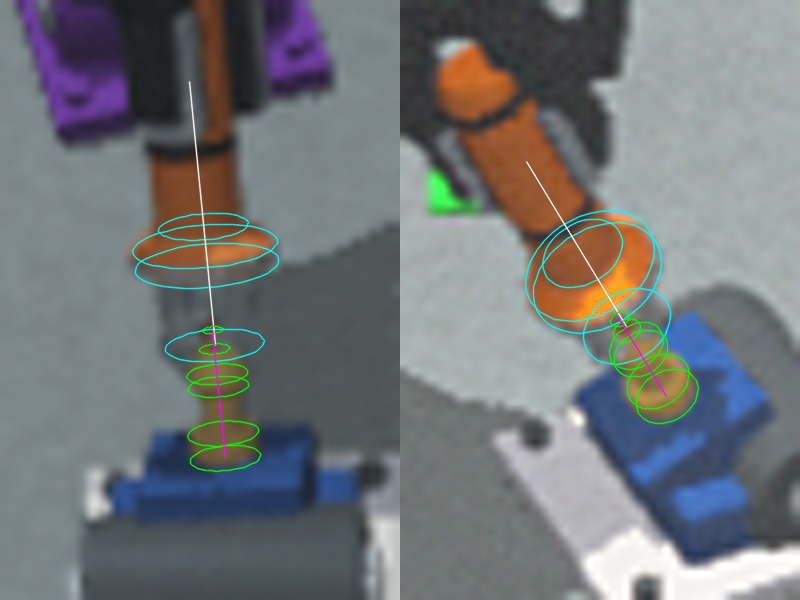

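View pics/c7.png

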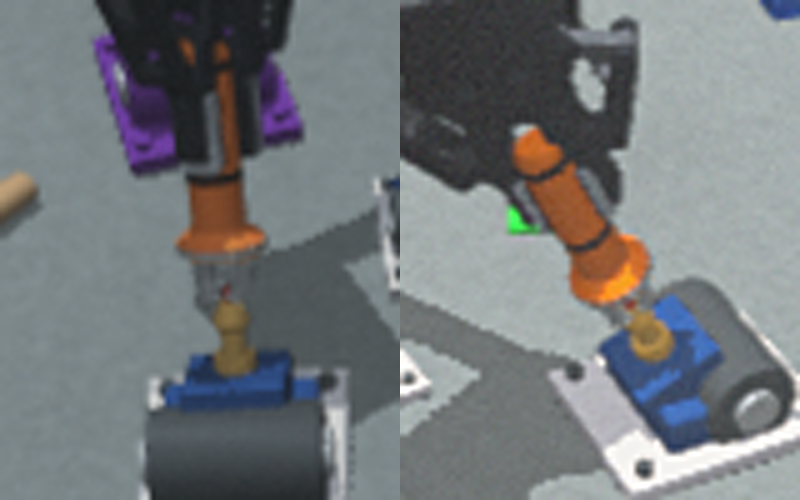

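Run:
```python
import cv2,numpy as np
a=cv2.imread("pics/s7.png");b=cv2.imread("pics/d7.png")
f=lambda im,x,y:cv2.resize(im[y:y+50,x:x+33],(396,600),interpolation=cv2.INTER_LANCZOS4)
g=np.hstack([f(a,184,168),f(b,277,235)]);cv2.imwrite("pics/z7.png",cv2.convertScaleAbs(g,alpha=1.5))
```

```text
(no output)
```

View pics/z7.png

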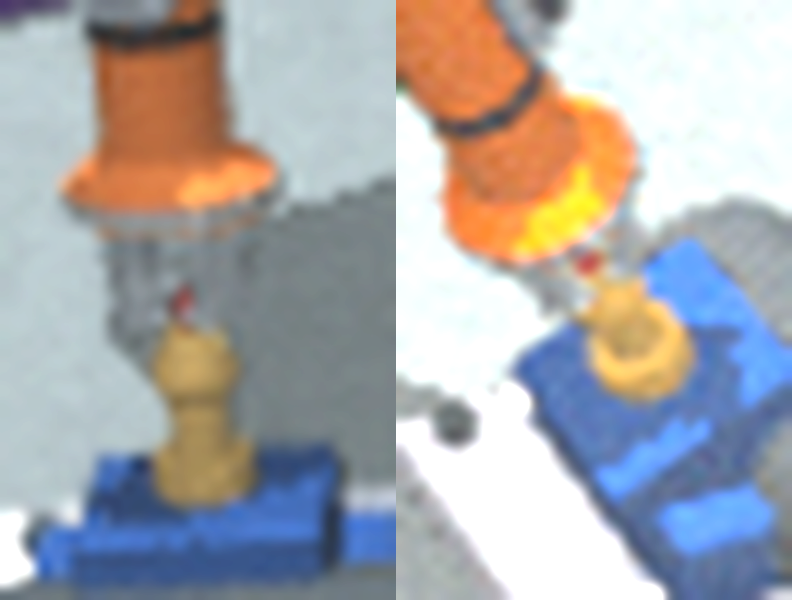

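Scene zoom: pen axis at about column 182 against the nipple axis at about 190 (12x) at tip height, so the pen is about 1.7 mm too far to -y. I'll correct that and ease in.

>>> {"name": "apply_moves", "arguments": {"slide": [[-0.03,0.15,0],[-0.03,0.15,0],[0.05,0.17,-0.2],[0.15,0.19,-0.4],[0.25,0.22,-0.6],[0.3,0.23,-0.73],[0.3,0.23,-0.73],[0.3,0.23,-0.73]], "rotation": [[0,0,0],[0,0,0],[0,0,0],[0,0,0],[0,0,0],[0,0,0],[0,0,0],[0,0,0]], "newtons": 110}}

```text
t: 8.2
eef_pos: [0.48, -0.2032, 0.1534]
tcp_rot: [0.088, 0.772, 0.598, 0.198]
ft_force: [1.3, -1.6, -1.8]
finger_gap: 0.277
```

```bash
cat > z.py <<'E'
import sys,cv2,numpy as np
k=sys.argv[1]
a=cv2.imread(f"pics/s{k}.png");b=cv2.imread(f"pics/d{k}.png")
f=lambda im,x,y:cv2.resize(im[y:y+50,x:x+33],(396,600),interpolation=cv2.INTER_LANCZOS4)
g=np.hstack([f(a,184,168),f(b,277,235)]);cv2.imwrite(f"pics/z{k}.png",cv2.convertScaleAbs(g,alpha=1.5))
E
python3 shot.py 8 -.0065 ; python3 z.py 8
```

```text
{'t': np.float64(8.2), 'eef_pos': array([ 0.48  , -0.2032,  0.1534]), 'tcp_rot': array([0.0876, 0.7715, 0.5983, 0.1978]), 'ft_force': array([ 1.2654, -1.6169, -1.8222]), 'finger_gap': np.float64(0.2774)}
to go [-0.03 -0.2  -0.  ] [ 0.001 -0.     0.   ] n [-0.41  -0.103  0.906]
[array([154, 135]), array([247, 196])]
```

View pics/z8.png

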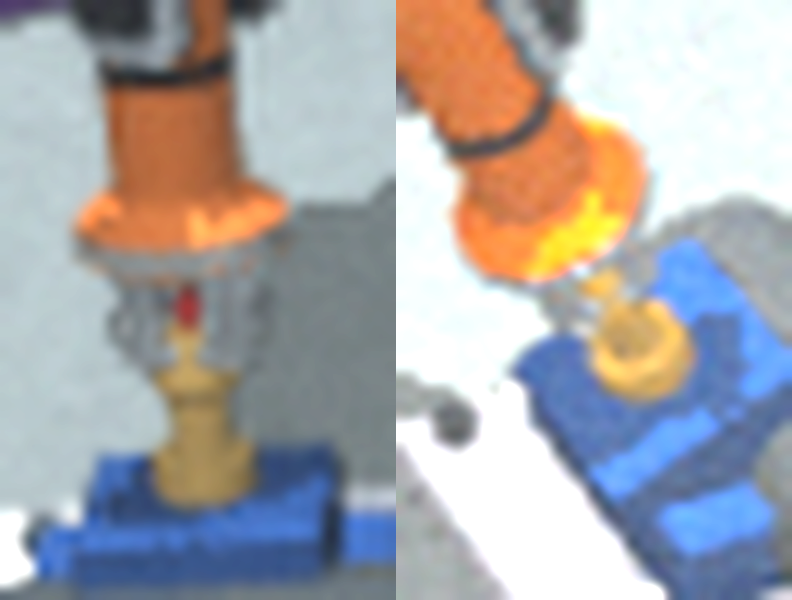

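>>> {"name": "apply_moves", "arguments": {"slide": [[0.1,0.0,-0.2],[0.18,0.01,-0.4],[0.26,0.03,-0.6],[0.34,0.05,-0.8],[0.4,0.07,-0.95],[0.45,0.08,-1.0],[0.45,0.08,-1.0]], "rotation": [[0,0,0],[0,0,0],[0,0,0],[0,0,0],[0,0,0],[0,0,0],[0,0,0]]}}

```text
t: 9.0
eef_pos: [0.4841, -0.2019, 0.1424]
tcp_rot: [0.087, 0.772, 0.598, 0.198]
ft_force: [2.7, -1.3, -2.7]
finger_gap: 0.282
```

```bash
python3 shot.py 9 -.0175 ; python3 z.py 9
```

```text
{'t': np.float64(9.0), 'eef_pos': array([ 0.4841, -0.2019,  0.1424]), 'tcp_rot': array([0.0868, 0.7717, 0.5983, 0.1976]), 'ft_force': array([ 2.6688, -1.2589, -2.7121]), 'finger_gap': np.float64(0.2821)}
to go [ 0.01 -0.22  0.11] [ 0.    -0.001 -0.   ] n [-0.41  -0.103  0.906]
[array([154, 135]), array([247, 196])]
```

View pics/z9.png

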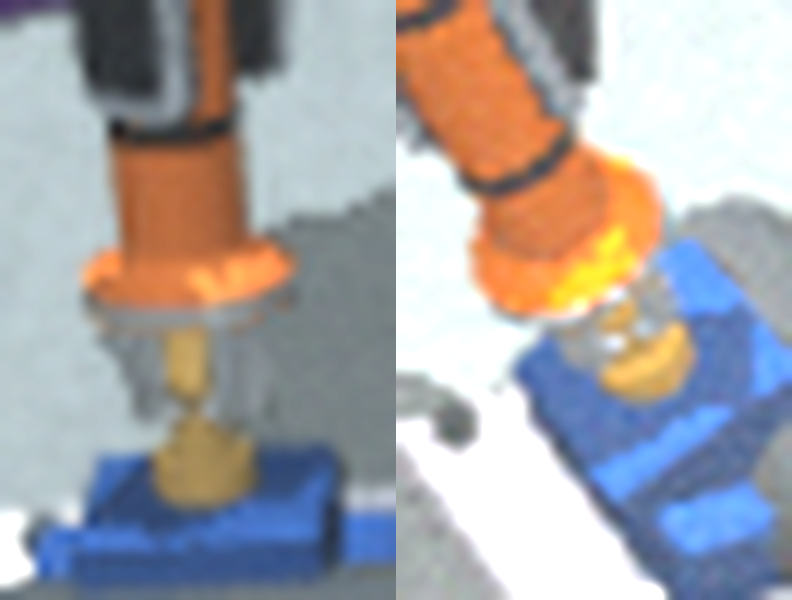

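>>> {"name": "apply_moves", "arguments": {"slide": [[0.08,0.0,-0.18],[0.16,0.02,-0.36],[0.24,0.03,-0.54],[0.3,0.05,-0.65],[0.3,0.05,-0.65],[0.3,0.05,-0.65]], "rotation": [[0,0,0],[0,0,0],[0,0,0],[0,0,0],[0,0,0],[0,0,0]]}}

```text
t: 9.7
eef_pos: [0.4869, -0.2017, 0.1375]
tcp_rot: [0.087, 0.771, 0.599, 0.197]
ft_force: [-9.3, 0.5, 7.9]
finger_gap: 0.284
```

```bash
python3 shot.py 10 -.025 ; python3 z.py 10
```

```text
{'t': np.float64(9.7), 'eef_pos': array([ 0.4869, -0.2017,  0.1375]), 'tcp_rot': array([0.0866, 0.7713, 0.599 , 0.1971]), 'ft_force': array([-9.3422,  0.486 ,  7.9418]), 'finger_gap': np.float64(0.2844)}
to go [ 0.04 -0.16 -0.09] [ 0.    -0.002 -0.   ] n [-0.41  -0.103  0.906]
[array([154, 135]), array([247, 196])]
```

View pics/z10.png

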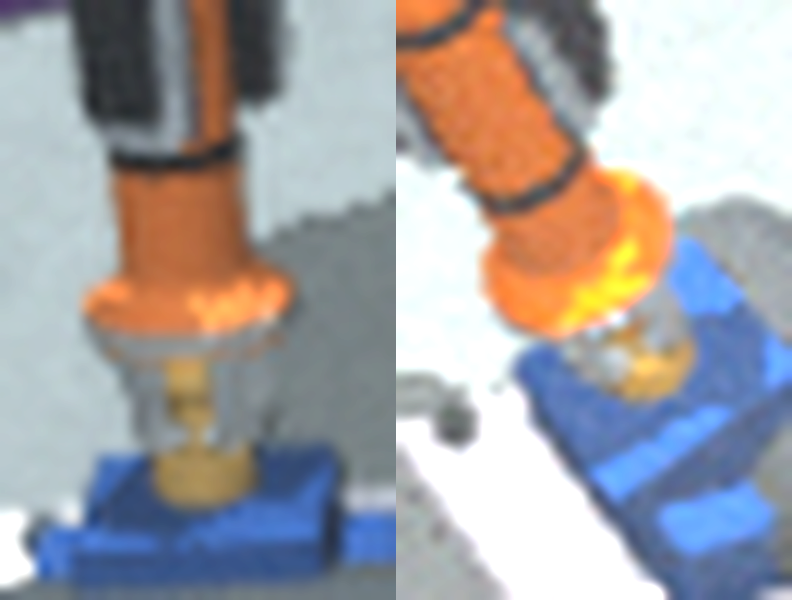

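>>> {"name": "apply_moves", "arguments": {"slide": [[0,0,-0.1],[0,0,-0.2],[0,0,-0.2],[0,0,-0.2]], "rotation": [[0,0,0],[0,0,0],[0,0,0],[0,0,0]], "newtons": 120}}

```text
t: 10.2
eef_pos: [0.487, -0.202, 0.1374]
tcp_rot: [0.087, 0.771, 0.599, 0.197]
ft_force: [-18.3, 2.2, 17.9]
finger_gap: 0.276
```

```bash
python3 shot.py 11 -.025 w; python3 z.py 11
```

```text
{'t': np.float64(10.2), 'eef_pos': array([ 0.487 , -0.202 ,  0.1374]), 'tcp_rot': array([0.0866, 0.7709, 0.5994, 0.1972]), 'ft_force': array([-18.2698,   2.2464,  17.8654]), 'finger_gap': np.float64(0.2763)}
to go [ 0.02 -0.14 -0.07] [-0.    -0.002 -0.   ] n [-0.41  -0.103  0.906]
[array([154, 135]), array([247, 196])]
wrist tip,pin [[280.4, 237.1], [280.4, 240.8]]
```

View pics/z11.png

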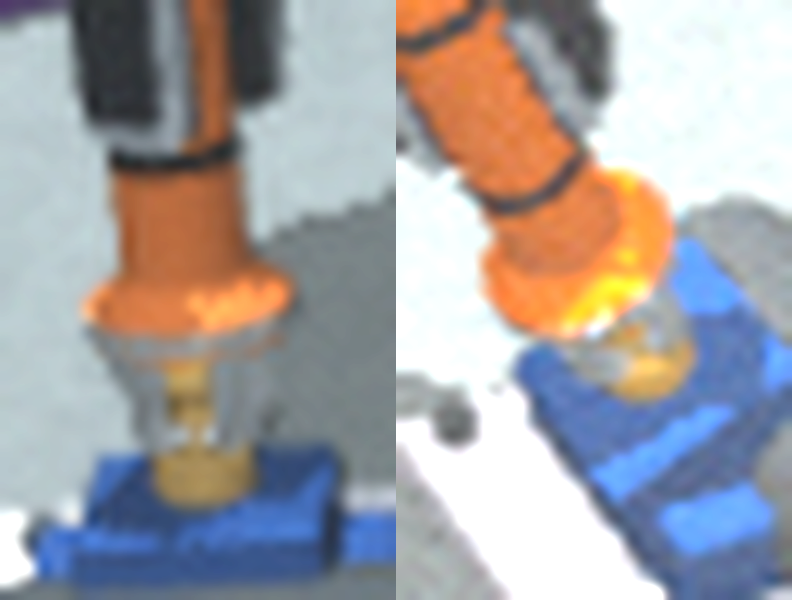

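>>> {"name": "apply_moves", "arguments": {"slide": [[-0.05,-0.02,-0.03],[-0.1,-0.03,-0.05],[-0.1,-0.03,-0.05],[-0.1,-0.03,-0.05],[-0.1,-0.03,-0.05]], "rotation": [[0,0,0],[0,0,0],[0,0,0],[0,0,0],[0,0,0]]}}

```text
t: 10.85
eef_pos: [0.4868, -0.2021, 0.1373]
tcp_rot: [0.087, 0.771, 0.599, 0.198]
ft_force: [-14.2, 3.3, 16.8]
finger_gap: 0.281
```

```bash
python3 shot.py 12 -.025 w; python3 ov.py 12
```

```text
{'t': np.float64(10.85), 'eef_pos': array([ 0.4868, -0.2021,  0.1373]), 'tcp_rot': array([0.0871, 0.7709, 0.5991, 0.1982]), 'ft_force': array([-14.2416,   3.3415,  16.841 ]), 'finger_gap': np.float64(0.2811)}
to go [ 0.05 -0.12 -0.07] [-0.001 -0.    -0.   ] n [-0.41  -0.103  0.906]
[array([154, 135]), array([247, 196])]
wrist tip,pin [[280.5, 236.9], [280.6, 240.6]]
```

View pics/o12.png

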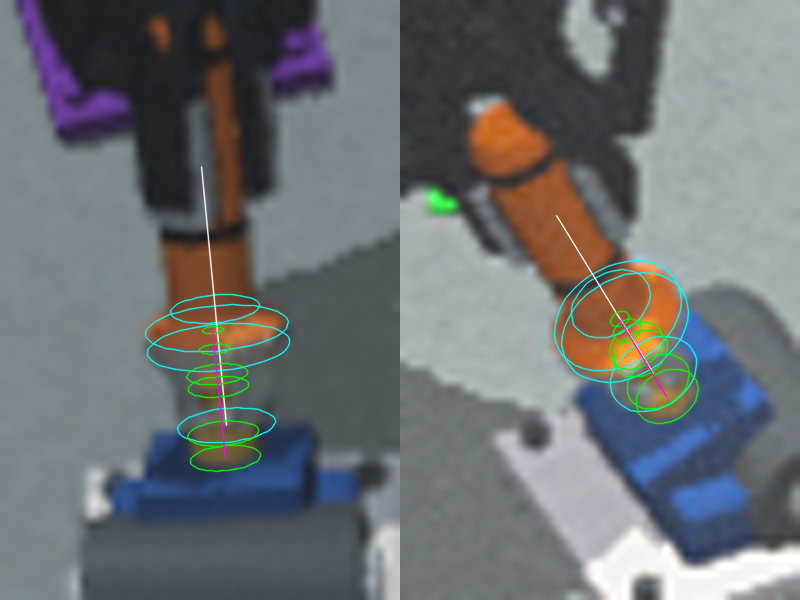

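View pics/w12.png

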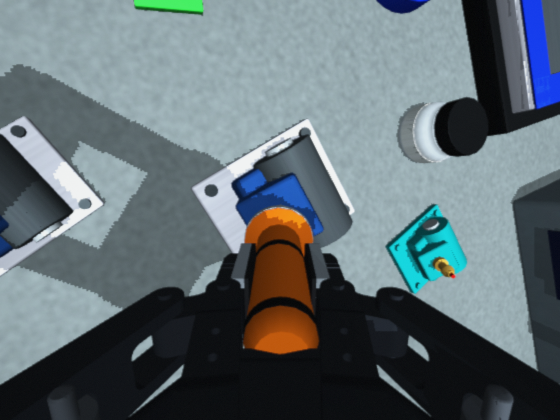

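>>> {"name": "apply_moves", "arguments": {"slide": [[0,0,0],[0,0,0],[0,0,0],[0,0,0],[0,0,0],[0,0,0],[0,0,0],[0,0,0]], "rotation": [[0,0,0],[0,0,0],[0,0,0],[0,0,0],[0,0,0],[0,0,0],[0,0,0],[0,0,0]]}}

```text
t: 11.8
eef_pos: [0.4868, -0.2021, 0.1373]
tcp_rot: [0.087, 0.771, 0.599, 0.198]
ft_force: [-14.1, 4.1, 17.4]
finger_gap: 0.281
```

```bash
python3 shot.py 13 -.025; python3 z.py 13
```

```text
{'t': np.float64(11.8), 'eef_pos': array([ 0.4868, -0.2021,  0.1373]), 'tcp_rot': array([0.0871, 0.7709, 0.5991, 0.1982]), 'ft_force': array([-14.071 ,   4.1407,  17.3699]), 'finger_gap': np.float64(0.2813)}
to go [ 0.05 -0.12 -0.07] [-0.001 -0.    -0.   ] n [-0.41  -0.103  0.906]
[array([154, 135]), array([247, 196])]
```

View pics/z13.png

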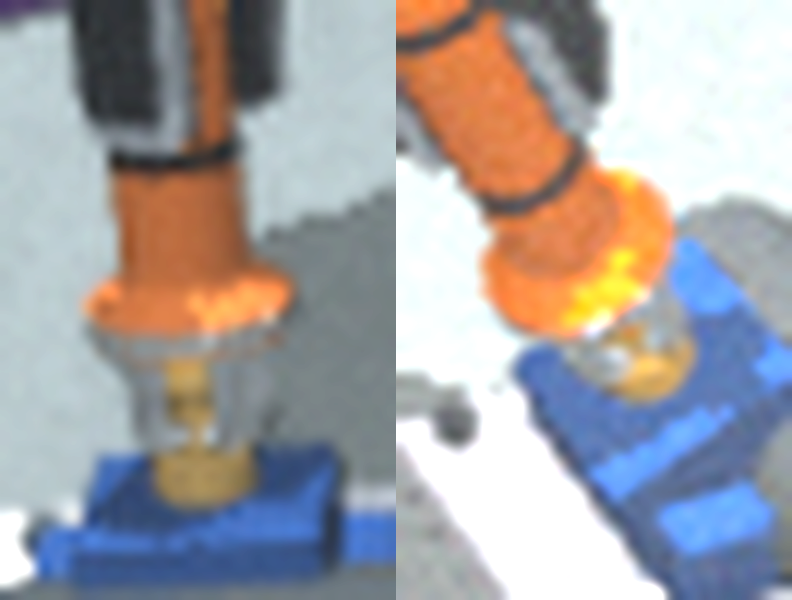

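The picture matches the one from 1 s ago: flange at (190,310), and the jaw hooks closed around the neck just above the collar at (200,445). Force and position are steady, so I'm handing in.

```bash
python3 -c "
from bench import ctrl
print(ctrl.job_done())"
```

```text
the job is handed in; nothing more can be done
None
```

I lifted the orange pen from its stand and lined it up with the tilted nipple on the larger blue block. I then pressed it on and handed in at about 12 s with the pen still gripped and pushed in.

**Last checks:**
- **Depth:** the mouth worked out at about 24–25 mm below the nipple tip. Pushing 2 mm further only raised the force and did not move the pen, so it is against a hard stop.
- **Push:** about 23 N along the nipple's axis, with position and force steady over a 1 s hold.
- **Jaws:** in the scene camera the hooks are closed around the neck, just above the collar. I did not see a distinct force jump at the snap.
- **Grip:** set to 120 N, with no slip visible.

**What disagreed:**
- A side force of roughly 5–6 N remained.
- The fitted nipple position and the pen's final position differ by about 1–1.5 mm sideways, which is within the camera calibration error.
- The valve pin's travel could not be read directly.

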